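Set the drawing straightedge on two pegs

TASK

On the drawing board, slide the straightedge flat along the board until its blue edge touches both red-topped pegs at once, then slide it endways along them until its end touches the green dowel too while the blue edge is still against both pegs. Feel for each contact and press lightly (some 2 to 5 N at each contact, never more than 8 N on a peg or dowel), then let go so that the straightedge stays there against all three; leave everything else as it lies.

Things in the scene. Friction and masses are not known exactly. Their poses are not given: they have to be found in the camera images.
- rule_grip (a point): Centre of the black rib handle of the loose straightedge, half-way up the rib, 18 mm above the blade's underside. The rib is 14 mm wide (x), 90 mm long (y), 24 mm high, on the middle of the blade. The blue edge lies 25 mm from this point along +x, the two ends 150 mm along +y and -y. At the start the blue edge faces the pegs, about 30 to 130 mm away from them.
- board: Fixed plywood drawing board, 310 mm (x) by 460 mm (y), 12 mm thick, on the bench; origin at the centre of its underside, so its top is 12 mm above the origin. It carries the pegs and dowels; the pegs stand towards its +x side.
- peg_a: One of the two marked points: a fixed steel peg, 8 mm in diameter, with a red top band and a red ring at its foot, 22 mm tall on the board. Origin at the centre of its foot. The pegs stand about 180 mm apart, differently at each start. They do not give, and must not be pushed harder than 8 N each.
- peg_b: The other of the two marked points: a fixed steel peg, 8 mm in diameter, with a red top band and a red ring at its foot, 22 mm tall on the board. Origin at the centre of its foot. The pegs stand about 180 mm apart, differently at each start. They do not give, and must not be pushed harder than 8 N each.
- stop_green: Fixed green dowel, 14 mm in diameter, standing 26 mm up from the board, near one of the board's two short ends (which end is drawn anew each start). Origin at the centre of its foot. It is the one the end of the straightedge must touch; when it does with the blue edge on both pegs, the dowel meets the flat end face.
- stop_yellow: Fixed yellow dowel, 14 mm in diameter, standing 26 mm up from the board, near one of the board's two short ends (which end is drawn anew each start). Origin at the centre of its foot. Not to be used: leave clear.
- rule: The aluminium straightedge: blade 50 mm wide (x), 300 mm long (y), 6 mm thick, 0.14 to 0.30 kg, flat on the board; it drags with about 1 to 3 N when slid. Its straight +x edge has a blue stripe, the other black ticks. Origin at the centre of the blade's underside, axes as rule_grip.
- slice_center (a point): Bystander: round slice of light wood, 48 mm across, 18 mm high, lying on the board beyond the pegs; its centre.
- offcut_c (a point): Bystander: dark wood offcut 30 x 55 x 22 mm, lying on the board beyond the pegs; its centre.
- glue_c (a point): Bystander: white glue bottle, 56 mm across, 130 mm tall, on the bench beside the board; its centre.
- hammer_grip (a point): Bystander: hammer, 260 mm long, blue handle, lying on the bench beside the board; a point in its handle.

How it is judged:
On the way, in this order (a step that is already met when the one before it is completed fails the run):
1. the straightedge lies flat with its blue edge touching both pegs at once (at least 1 N on each) (contact force between rule and peg_a above 1 N and contact force between rule and peg_b above 1 N and angle between rule_grip's own z axis and vertical below 0.05 rad), for 0.2 s.
2. still touching both pegs (at least 0.7 N on each), its end touches the green dowel (at least 1 N) (contact force between rule and peg_a above 0.7 N and contact force between rule and peg_b above 0.7 N and contact force between rule and stop_green above 1 N and angle between rule_grip's own z axis and vertical below 0.05 rad), for 0.1 s.
At the end, for the whole second after the job is handed in: The straightedge lies flat on the board, released and at rest, its blue edge within 2 mm of both pegs and its end within 2 mm of the green dowel (x of peg_a in the frame of rule_grip between 0.026 and 0.031 m and x of peg_b in the frame of rule_grip between 0.026 and 0.031 m and (y of stop_green in the frame of rule_grip between 0.15 and 0.159 m or y of stop_green in the frame of rule_grip between -0.159 and -0.15 m) and angle between rule_grip's own z axis and vertical below 0.05 rad and linear speed of rule below 0.005 m/s and height (world z) of rule_grip below 0.033 m); the robot touches nothing.
It fails at once if a peg is pushed harder than 8 N (contact force between anything else and peg_a above 8 N or contact force between anything else and peg_b above 8 N).
It fails at once if a dowel is pushed harder than 8 N (contact force between anything else and stop_green above 8 N or contact force between anything else and stop_yellow above 8 N).
It fails at once if the straightedge is lifted clear of the board (height (world z) of rule_grip above 0.04 m).
It fails at once if the wood slice, offcut, glue bottle or hammer is moved more than 15 mm (distance of any of slice_center, offcut_c, glue_c, hammer_grip from where it was at the start of the episode above 0.015 m).
It also fails if it takes over 67 s, if anything falls off the work surface, if the arm or the gripper's body presses on something with over 40 N, if the wrist force passes 120 N, or if a joint passes its speed limit or range.

ROBOT

A 6-joint arm with a two-finger parallel gripper is mounted at the origin on the work surface. World frame = base frame: x ahead of the robot, y to its left, z up, the work surface at z = 0. Lengths are in m, angles in rad, forces in N, time in s.
With the tool pointing down it reaches from about 0.25 to 0.775 m from the base axis. Payload 4 kg.
Tool frame: the origin (TCP) lies at the very end of the fingers, on their centre line; the grasp point (between the pads) lies 19 mm behind it; x points along the fingers, y is the direction in which the jaws open and shut, and the axes are right-handed (so a half turn about x gives the same grasp; the last joint's range is limited). The gripper opens to 94 mm and grips with 3 to 60 N. Pads are 16 mm wide; open, the fingers measure 119 mm over their backs; the gripper's body (75 mm by 177 mm) begins 78 mm behind the grasp point.
Start: joints at [-1.242, 0.087, 1.371, -0, 1.684, -0.103], TCP at [0.23, -0.5, 0.206] pointing down, gripper open.
Joint ranges: [-3.1, 3.1], [-0.76, 2.03], [0.27, 2.55], [-1.08, 4.22], [0.17, 2.65], [-2.57, 2.57]. Speed limits (rad/s): [2.79, 2.79, 3.14, 3.14, 3.14, 3.14].

INTERFACE

Orientations are given as [roll, pitch, yaw] about the fixed x, y, z axes, in that order (R = Rz(yaw) Ry(pitch) Rx(roll)).
In Python, from bench import robot gives the robot as it stands.
- The arm moves only by the tool carry_out, never from a script. Its argument "targets" is a list of rows, each a list of 5 numbers: the closure, from 0 (fully open) to 1 (shut), then the shift along the tool's x, y, z in cm, then the turn about the tool's x in degrees. In form: [[fingers, tx, ty, tz, turn], ...]. A call has 1 to 20 rows; each row shifts and turns the commanded pose from where the row before left it, along the tool's axes as they then stand; what a row does not reach is not made up. A row lasts 1/10 s, in which the tool goes at most 50 mm and 8.59 degrees, less where a joint would pass 70% of its speed; a pose out of reach is approached as far as the arm can. A call is refused whole if a number of a shift passes 5 or a number of a turn 8.59, either way. A call with a gripper value outside its range is refused whole. The fingers move at their own pace and stop on an object; the grip force is fixed at half the most. Time passes only in rows, so rows that do not move let the fingers close. It gives the time, the measured TCP pose, the force and the opening at its end, in the units of the state.
- robot.get_obs(): the state, without advancing time (a new reading comes with each control period).
- robot.snapshot(name): name is "scene" or "top" or "wrist"; returns a dict with "image" (420x560x3 uint8, red, green, blue), "camera_matrix" (3x3 intrinsics, pixels), "pose" (4x4, takes a point from camera to world coordinates). Camera axes: x right, y up, looking along -z (the intrinsics and any distortion apply to the point x, -y, -z); pixel columns grow to the right and rows downward; lengths in m; the calibration is good to about 2 mm. A picture is of the moment at which its call begins. There is no depth.
- robot.close_job(): hands the job in, once; it reports no verdict.
The state is a dict: "time": time; "joint_positions": joint angles; "qvel": joint speeds; "joint_torque": joint torques, N m; "tool_pos": TCP position; "ee_rot": TCP orientation; "wrist_force": force on the tool from outside, world axes, zero at the start; "wrist_torque": the same for the moment, N m; "width": finger opening in m.
Only numpy, scipy, OpenCV 4.12 (cv2) and the standard library are available. Lean on these libraries where they do the work, as an engineer would, in place of code of your own. Each camera call takes 0.05 s, during which the arm holds its last target. There are 200 camera calls.

## Working session

There is one attempt and no reset: what is moved stays moved. The work goes in short steps, Python scripts to look and compute and a tool call to move; the robot and the scene stay as the last step left them, time stands still between calls to the robot, and variables do not carry over. Pictures are saved under pics/ and viewed, about 8 in all and at most 12, crops included, and the job is handed in when it is done.

Besides the shell and the picture viewer there is one more tool, called after "Emit:" as name(argument=value, ...), one argument or row to a line, values as JSON. carry_out: Moves the arm, as the interface text tells. Its arguments: {"type":"object","properties":{"targets":{"type":"array","items":{"type":"array","items":{"type":"number"}}}},"required":["targets"]}

```bash
ls; mkdir -p pics; python3 - <<'E'
from bench import robot
import cv2,numpy as np
np.set_printoptions(precision=4,suppress=True)
o=robot.get_obs();print(o)
for n in("top","scene"):
    s=robot.snapshot(n);cv2.imwrite(f"pics/{n}0.png",s["image"][...,::-1]);np.savez(f"pics/{n}0.npz",**s);print(n,s["camera_matrix"],s["pose"],[k for k in s])
E
```

```text
pics
{'time': 0.0, 'joint_positions': array([-1.2421,  0.088 ,  1.3722, -0.    ,  1.6836, -0.1031]), 'qvel': array([ 0.0032, -0.0011,  0.0004,  0.0003,  0.0006,  0.0012]), 'joint_torque': array([ -0.0015, -34.0186, -30.2426,   0.0717,   0.033 ,  -0.0002]), 'tool_pos': array([ 0.23  , -0.499 ,  0.2043]), 'ee_rot': array([-1.6649,  1.5686,  1.9085]), 'wrist_force': array([-0.8991,  1.082 ,  0.059 ]), 'wrist_torque': array([ 0.0869, -0.0344, -0.0248]), 'width': 0.09383167563191526}
top [[427.7245   0.     278.5115]
 [  0.     427.7245 211.2307]
 [  0.       0.       1.    ]] [[ 0.0042  0.9793 -0.2024  0.3463]
 [-1.      0.0043 -0.0001  0.0167]
 [ 0.0008  0.2024  0.9793  1.1215]
 [ 0.      0.      0.      1.    ]] ['image', 'camera_matrix', 'pose']
scene [[513.8334   0.     278.1162]
 [  0.     513.8334 214.2307]
 [  0.       0.       1.    ]] [[ 0.7173 -0.5123  0.4723  1.0987]
 [ 0.6966  0.5416 -0.4705 -0.4971]
 [-0.0147  0.6665  0.7454  0.8918]
 [ 0.      0.      0.      1.    ]] ['image', 'camera_matrix', 'pose']
```

View pics/top0.png

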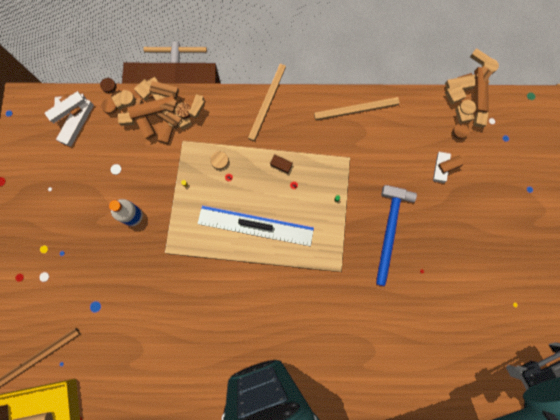

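View pics/scene0.png

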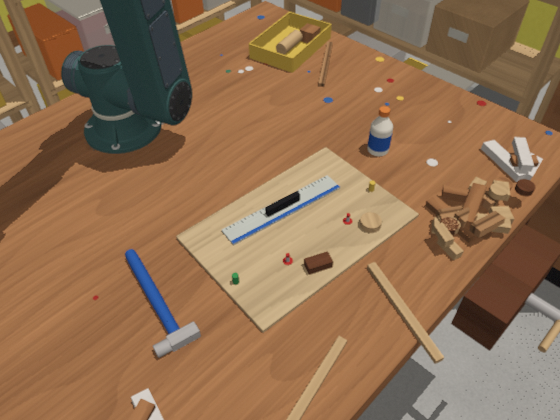

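The top view shows the rule with its rib at about (255,225) px, pegs at (229,177) and (294,185), green dowel at (337,198) and yellow at (184,183). The blue edge faces the pegs (+x world). The scene view agrees, with green on the robot-right side next to the hammer. Next I measure.

```bash
cat > h.py <<'E'
import cv2,numpy as np
np.set_printoptions(precision=4,suppress=True)
def cast(s,px,z):
    K,T=s["camera_matrix"],s["pose"];px=np.atleast_2d(px).astype(float)
    d=np.c_[(px[:,0]-K[0,2])/K[0,0],-(px[:,1]-K[1,2])/K[1,1],-np.ones(len(px))]@T[:3,:3].T
    return T[:3,3]+d*((z-T[2,3])/d[:,2])[:,None]
def blobs(s,lo,hi,box,amin=4):
    hsv=cv2.cvtColor(s["image"],cv2.COLOR_RGB2HSV);m=cv2.inRange(hsv,lo,hi)
    k=np.zeros_like(m);u0,v0,u1,v1=box;k[v0:v1,u0:u1]=255;m&=k
    n,L,st,c=cv2.connectedComponentsWithStats(m)
    return m,[(c[i],st[i]) for i in range(1,n) if st[i,4]>=amin],L
E
python3 - <<'E'
from h import *
B={"top":(165,140,352,272),"scene":(180,150,420,320)}
for n in B:
    s=dict(np.load(f"pics/{n}0.npz"));print(n)
    for nm,lo,hi,z in (("red",(170,120,90),(180,255,255),.023),("red0",(0,170,120),(4,255,255),.023),("green",(50,100,40),(85,255,255),.025),("yel",(24,170,120),(32,255,255),.025),("blue",(105,150,80),(125,255,255),.018),("black",(0,0,0),(180,255,45),.042)):
        m,b,L=blobs(s,lo,hi,B[n])
        for c,st in b: print(nm,c,st,cast(s,c,z)[0])
        if nm in("blue","black"):
            ys,xs=np.nonzero(m);
            if len(xs)>20:
                P=cast(s,np.c_[xs,ys],z)[:,:2].astype(np.float32);r=cv2.minAreaRect(P*1000);print(nm,r,cv2.fitLine(P,cv2.DIST_HUBER,0,.001,.001).ravel())
E
```

```text
top
red0 [228.3448 176.6552] [226 174   6   7  29] [0.667 0.151 0.023]
red0 [293.3793 184.6552] [291 182   6   7  29] [ 0.6457 -0.0224  0.023 ]
green [337. 198.] [335 196   5   5  19] [ 0.6093 -0.1371  0.025 ]
yel [183.4444 182.1111] [181 180   5   5  18] [0.6508 0.2695 0.025 ]
blue [257.1164 217.6164] [203 207 110  22 146] [0.5571 0.0729 0.018 ]
blue ((557.1818237304688, 72.69499969482422), (292.25750732421875, 4.134527683258057), 78.92623901367188) [0.1923 0.9813 0.5571 0.0732]
black [248.8571 221.8571] [246 221   6   3   7] [0.5413 0.0927 0.042 ]
black [257.7738 225.6905] [240 222  32   8  84] [0.5315 0.0697 0.042 ]
black ((533.9180297851562, 75.23042297363281), (81.5374755859375, 10.577165603637695), 79.24297332763672) [0.1591 0.9873 0.5294 0.0597]
scene
red0 [347.8 214.6] [347 214   3   2   5] [0.6635 0.1588 0.023 ]
red0 [346.8636 221.    ] [343 218   9   6  22] [0.6741 0.1425 0.023 ]
red0 [287.125 254.875] [286 254   3   3   8] [ 0.6425 -0.0184  0.023 ]
red0 [287.5185 261.037 ] [283 258   9   7  27] [ 0.6543 -0.0295  0.023 ]
green [234.9444 278.1296] [232 273   7  11  54] [ 0.6073 -0.1359  0.025 ]
blue [379. 150.] [375 150   9   1   9] [0.579  0.3899 0.018 ]
blue [283.317  214.4241] [232 185 107  58 224] [0.5541 0.0622 0.018 ]
blue ((564.8244018554688, 162.11737060546875), (471.5221862792969, 30.99075698852539), 84.22693634033203) [0.1899 0.9818 0.5524 0.0542]
black [281.8424 203.3762] [266 192  33  24 311] [0.5434 0.0688 0.042 ]
black ((543.3187866210938, 68.88492584228516), (94.2690658569336, 24.419525146484375), 79.2228775024414) [0.1439 0.9896 0.543  0.0668]
```

```bash
cat >> h.py <<'E'
from scipy.spatial.transform import Rotation as Ro
def pose(o): return np.array(o["tool_pos"]),Ro.from_euler("xyz",o["ee_rot"]).as_matrix()
def plan(o,target,jaw):
    "shift in current tool axes (cm) and turn about tool x (deg) so that jaw axis has world yaw `jaw` (mod pi)"
    p,R=pose(o);d=R.T@(np.array(target)-p)*100
    y=np.array([np.cos(jaw),np.sin(jaw),0]);a=R.T@y;t=np.degrees(np.arctan2(a[2],a[1]))
    t=(t+90)%180-90
    return d,t
E
python3 - <<'E'
from h import *
from bench import robot
o=robot.get_obs();print(pose(o));print(plan(o,(.535,.076,.15),-.1935))
E
```

```text
(array([ 0.23  , -0.4991,  0.2044]), array([[-0.0006,  0.4186, -0.9082],
       [ 0.0019, -0.9082, -0.4186],
       [-1.    , -0.002 , -0.0002]]))
(array([  5.5329, -39.4501, -51.7671]), np.float64(-54.17019260260131))
```

Emit:
carry_out(
  targets=[
    [0,0.34,-2.47,-3.24,0],
    [0,0.34,-2.47,-3.24,0],
    [0,0.34,-2.47,-3.24,0],
    [0,0.34,-2.47,-3.24,0],
    [0,0.34,-2.47,-3.24,0],
    [0,0.34,-2.47,-3.24,0],
    [0,0.34,-2.47,-3.24,0],
    [0,0.34,-2.47,-3.24,0],
    [0,0.34,-2.47,-3.24,0],
    [0,0.34,-2.47,-3.24,0],
    [0,0.34,-2.47,-3.24,0],
    [0,0.34,-2.47,-3.24,0],
    [0,0.34,-2.47,-3.24,0],
    [0,0.34,-2.47,-3.24,0],
    [0,0.34,-2.47,-3.24,0],
    [0,0.34,-2.47,-3.24,0],
  ],
)

```text
time: 1.7
tool_pos: [0.5358, 0.078, 0.1503]
ee_rot: [-0.107, 1.57, -2.817]
wrist_force: [1.3, -0.7, 0.4]
width: 0.0937
```

Emit:
carry_out(
  targets=[
    [0,0,0,0,-7.74],
    [0,0,0,0,-7.74],
    [0,0,0,0,-7.74],
    [0,0,0,0,-7.74],
    [0,0,0,0,-7.74],
    [0,0,0,0,-7.74],
    [0,0,0,0,-7.74],
    [0,0,0,0,0],
    [0,0,0,0,0],
  ],
)

```text
time: 2.6
tool_pos: [0.5354, 0.0763, 0.1507]
ee_rot: [-1.188, 1.57, -2.955]
wrist_force: [-0.2, -1.0, 0.2]
width: 0.0941
```

```bash
python3 - <<'E'
from h import *
from bench import robot
s=robot.snapshot("wrist");cv2.imwrite("pics/w1.png",s["image"][...,::-1]);np.savez("pics/w1.npz",**s)
o=robot.get_obs();print(o["time"],pose(o),o["joint_positions"],plan(o,(.535,.076,.15),-.1935),s["pose"],s["camera_matrix"])
E
```

```text
2.65 (array([0.5354, 0.0763, 0.1507]), array([[-0.0006,  0.9809, -0.1945],
       [-0.0001, -0.1945, -0.9809],
       [-1.    , -0.0005,  0.0002]])) [ 0.0368  0.0844  1.4822 -0.0001  1.5755  0.2326] (array([ 0.074 , -0.0367,  0.0393]), np.float64(-0.13072951958770318)) [[ 0.9809  0.1885  0.0477  0.5498]
 [-0.1945  0.9516  0.238   0.1446]
 [-0.0006 -0.2427  0.9701  0.3293]
 [ 0.      0.      0.      1.    ]] [[318.6768   0.     277.494 ]
 [  0.     318.6768 206.5838]
 [  0.       0.       1.    ]]
```

View pics/w1.png

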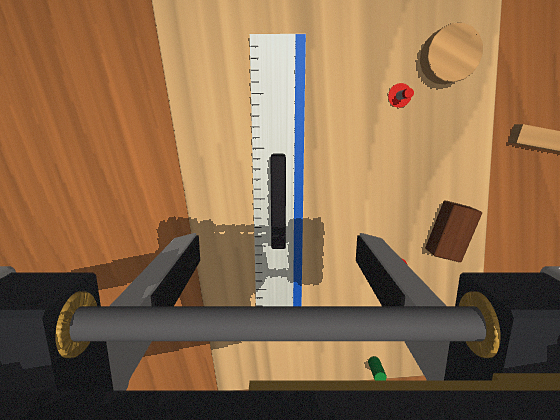

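The wrist view shows the rib centred around (278,201) px, midway between the fingers. The blue edge runs (300,35)–(297,305), peg A is at (401,95) and peg B is hidden by the right finger. Refining the measurements now.

```bash
python3 - <<'E'
from h import *
s=dict(np.load("pics/w1.npz"));o=dict(tool_pos=None)
def rep(nm,lo,hi,box,z):
    m,b,L=blobs(s,lo,hi,box,20)
    i=max(range(len(b)),key=lambda i:b[i][1][4]);c,st=b[i]
    ys,xs=np.nonzero(L==L[m>0][np.argmin(np.hypot(*(np.argwhere(m>0)-c[::-1]).T))]) 
    P=cast(s,np.c_[xs,ys],z)[:,:2].astype(np.float32);l=cv2.fitLine(P,cv2.DIST_HUBER,0,.001,.001).ravel()
    print(nm,st,cast(s,c,z)[0],cv2.minAreaRect(P*1000),"yaw",np.arctan2(-l[0],l[1]))
rep("blue",(105,150,60),(125,255,255),(280,20,320,210),.018)
rep("rib",(0,0,0),(180,255,60),(262,145,292,215),.042)
rep("ring",(0,150,100),(6,255,255),(380,70,425,120),.013)
for u,v,z in((305,35,.018),(250,34,.018),(286,160,.042),(271,160,.042)):print(cast(s,(u,v),z))
E
```

```text
blue [ 294   34   11  176 1589] [0.5706 0.1461 0.018 ] ((569.5807495117188, 140.45175170898438), (160.32156372070312, 8.762731552124023), 79.0147705078125) yaw -0.1925492
rib [271 154  15  61 911] [0.5402 0.0948 0.042 ] ((540.1285400390625, 94.28616333007812), (55.530113220214844, 13.088342666625977), 78.79521942138672) yaw -0.19386001
ring [388  83  26  25 372] [0.6685 0.1512 0.013 ] ((667.83740234375, 150.77633666992188), (21.51662254333496, 21.65643882751465), 52.22016525268555) yaw -1.7068772
[[0.5889 0.2175 0.018 ]]
[[0.5412 0.2278 0.018 ]]
[[0.5515 0.1149 0.042 ]]
[[0.5383 0.1175 0.042 ]]
```

Emit:
carry_out(
  targets=[
    [0,1.28,0.01,0.0,0],
    [0,1.28,0.01,0,0],
    [0,1.28,0.01,0,0],
    [0,1.28,0.01,0,0],
    [0,1.28,0.01,0,0],
    [0,1.28,0.01,0,0],
    [0,1.28,0.01,0,0],
    [0,1.28,0.01,0,0],
    [0.5,1.28,0,0,0],
    [0.6,1.28,0,0,0],
    [0.7,0,0,0,0],
    [0.75,0,0,0,0],
    [0.75,0,0,0,0],
  ],
)

```text
time: 3.95
tool_pos: [0.5371, 0.0762, 0.0238]
ee_rot: [1.75, 1.569, -0.014]
wrist_force: [0.1, -0.4, 0.3]
width: 0.0572
```

Emit:
carry_out(
  targets=[
    [0.8,0,0,0,0],
    [0.85,0,0,0,0],
    [0.9,0,0,0,0],
    [1,0,0,0,0],
    [1,0,0,0,0],
    [1,0,0,0,0],
    [1,0,0,0,0],
  ],
)

```text
time: 4.65
tool_pos: [0.5361, 0.0762, 0.0231]
ee_rot: [-1.341, 1.57, -3.105]
wrist_force: [-1.8, 0.5, 1.5]
width: 0.0136
```

```bash
cat >> h.py <<'E'
def sense(robot,n=10):
    "mean force in rule axes: n (towards pegs), s (along +y of rule), z; uses tool axes y and -z; takes n*0.05 s"
    W=[]
    for i in range(n):
        robot.snapshot("wrist");o=robot.get_obs();p,R=pose(o);W.append(np.r_[R.T@o["wrist_force"],R.T@o["wrist_torque"],o["wrist_torque"]])
    W=np.array(W);m=W.mean(0);print("t",o["time"],"p",p,"yaw",np.arctan2(R[1,1],R[0,1]).round(4),"w",o["width"].__round__(4))
    print("F tool xyz",m[:3],"T tool",m[3:6],"sd",W.std(0)[:6]);return m,p,R
E
python3 - <<'E'
from h import *
from bench import robot
sense(robot,8)
E
```

```text
t 5.05 p [0.5361 0.0762 0.0231] yaw -0.1933 w 0.0141
F tool xyz [-1.9987 -2.0897  0.0906] T tool [-0.0013 -0.0178 -0.3558] sd [0.7565 0.5991 0.604  0.0354 0.0217 0.0846]
```

Emit:
carry_out(
  targets=[
    [1,0,0,0,-1.02],
    [1,0,0,0,-1.02],
    [1,0,0,0,-1.02],
    [1,0,0,0,-1.02],
    [1,0,0.4,0.15,0],
    [1,0,0.6,0.2,0],
    [1,0,0.6,0.25,0],
    [1,0,0.6,0.25,0],
    [1,0,0.6,0.25,0],
    [1,0,0.6,0.25,0],
    [1,0,0.6,0.25,0],
    [1,0,0.6,0.25,0],
    [1,0,0.6,0.25,0],
    [1,0,0.6,0.25,0],
    [1,0,0.6,0.25,0],
    [1,0,0.6,0.2,0],
    [1,0,0.6,0.2,0],
    [1,0,0.4,0,0],
    [1,0,0.2,0,0],
    [1,0,0,0,0],
  ],
)

```text
time: 7.05
tool_pos: [0.6131, 0.0364, 0.0231]
ee_rot: [-1.402, 1.568, -3.095]
wrist_force: [-3.6, 0.9, 4.6]
width: 0.0138
```

```bash
python3 - <<'E'
from h import *
from bench import robot
sense(robot,8)
s=robot.snapshot("wrist");cv2.imwrite("pics/w2.png",s["image"][...,::-1]);np.savez("pics/w2.npz",**s)
s=robot.snapshot("top");np.savez("pics/t2.npz",**s);cv2.imwrite("pics/t2.png",cv2.resize(s["image"][130:290,150:370,::-1],None,fx=3,fy=3))
E
```

```text
t 7.45 p [0.6131 0.0364 0.0231] yaw -0.1215 w 0.0136
F tool xyz [-4.674  -5.061   0.2587] T tool [-0.0031  0.0208 -0.8071] sd [0.3423 0.4322 0.7126 0.0461 0.0279 0.0169]
```

View pics/w2.png

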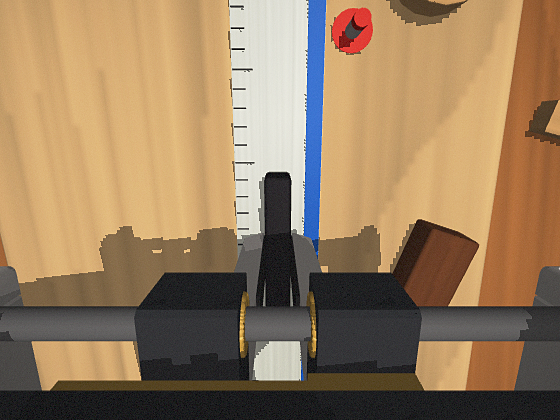

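View pics/t2.png

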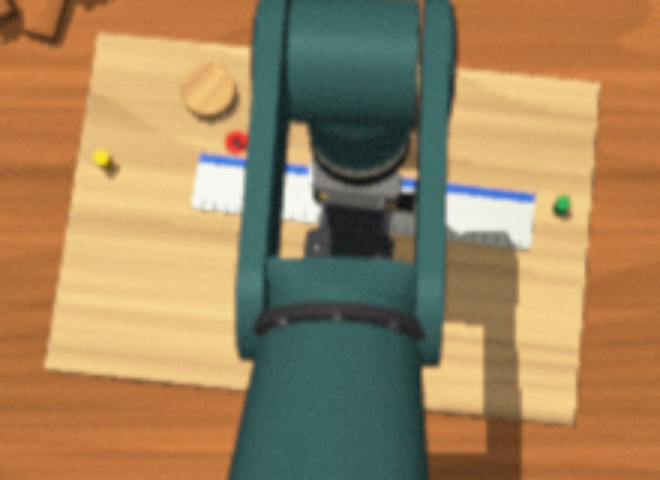

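Both views show the blue edge a short way from peg A (peg at about (352,31) px, edge at about (322) px in the wrist view) and clear of the green dowel. Now I measure the gap and ease off the roughly 5 N downward press.

```bash
python3 - <<'E'
from h import *
s=dict(np.load("pics/w2.npz"))
hsv=cv2.cvtColor(s["image"],cv2.COLOR_RGB2HSV);m=cv2.inRange(hsv,(105,150,60),(125,255,255));m[:,:290]=0;m[230:]=0
E=[(v,np.nonzero(m[v])[0].max()+.5) for v in range(2,225) if (m[v]>0).any()]
P=cast(s,[(u,v) for v,u in E],.018)[:,:2].astype(np.float32);l=cv2.fitLine(P,cv2.DIST_HUBER,0,.001,.001).ravel();print("edge",l,"yaw",np.arctan2(-l[0],l[1]))
r=cv2.inRange(hsv,(0,150,100),(6,255,255));r[80:]=0
x,y,w,h=cv2.boundingRect(r);print(x,y,w,h)
d=l[:2]*np.sign(l[1]);nn=np.array([d[1],-d[0]])
A=cast(s,(345.0+6,33),.013)[0][:2]
c=np.argwhere(r>0)[:,::-1];Q=cast(s,c,.0125)[:,:2].astype(np.float32);(cx,cy),rad=cv2.minEnclosingCircle(Q);print("ring",cx,cy,rad)
for P0 in((cx,cy),):print("gap A",(np.array(P0)-l[2:])@nn-.004)
B=np.array([.6457,-.0224]);print("gap B",(B-l[2:])@nn-.004)
t=dict(np.load("pics/t2.npz"))
hs=cv2.cvtColor(t["image"],cv2.COLOR_RGB2HSV);m=cv2.inRange(hs,(105,150,80),(125,255,255));k=np.zeros_like(m);k[140:272,165:352]=1
c=np.argwhere((m*k)>0)[:,::-1];T=cast(t,c,.018)[:,:2].astype(np.float32);l2=cv2.fitLine(T,cv2.DIST_HUBER,0,.001,.001).ravel();print("top edge",l2,np.arctan2(-l2[0],l2[1]))
n2=np.array([l2[1],-l2[0]])*np.sign(l2[1])
for P0 in((.667,.151),(.6457,-.0224)):print("top gap",(np.array(P0)-l2[2:])@n2-.004-.002)
e=T@np.array([l2[0],l2[1]])*np.sign(l2[1]);print("end s",e.min(),"green",np.array([.6093,-.1371])@l2[:2]*np.sign(l2[1]))
E
```

```text
edge [0.1194 0.9928 0.6474 0.1084] yaw -0.11970278
332 8 41 45
ring 0.6688388586044312 0.15113697946071625 0.011999409645795822
gap A 0.012221439313622465
gap B 0.009971442899569059
top edge [0.1187 0.9929 0.633  0.02  ] -0.11895497
top gap 0.012229490957178507
top gap 0.011658194076039246
end s -0.035153873 green -0.06382269249334932
```

Emit:
carry_out(
  targets=[
    [1,-0.03,0,0,0],
    [1,-0.02,0,0,0],
    [1,0,0,0,0],
    [1,0,0,0,0],
  ],
)

```text
time: 7.95
tool_pos: [0.6141, 0.0363, 0.0231]
ee_rot: [-0.548, 1.57, -2.241]
wrist_force: [-2.0, 0.3, -0.0]
width: 0.0137
```

```bash
python3 - <<'E'
from h import *
from bench import robot
sense(robot,8)
E
```

```text
t 8.35 p [0.6144 0.0363 0.0233] yaw -0.1222 w 0.0137
F tool xyz [ 1.5849 -0.5185 -0.5626] T tool [-0.019  -0.0344 -0.0474] sd [0.8973 0.5244 0.4769 0.0326 0.0202 0.1457]
```

Emit:
carry_out(
  targets=[
    [1,0.01,0.1,0,0],
    [1,0,0.1,0,0],
    [1,0,0.1,0,0],
    [1,0,0.1,0,0],
    [1,0,0.1,0,0],
    [1,0,0.1,0,0],
    [1,0,0.1,0,0],
    [1,0,0.1,0,0],
    [1,0,0,0,0],
  ],
)

```text
time: 9.25
tool_pos: [0.6222, 0.0354, 0.0235]
ee_rot: [1.23, 1.571, -0.463]
wrist_force: [-0.2, 0.5, -2.0]
width: 0.0138
```

```bash
python3 - <<'E'
from h import *
from bench import robot
sense(robot,8)
E
```

```text
t 9.65 p [0.622  0.0354 0.0235] yaw -0.1222 w 0.0137
F tool xyz [2.3111 0.0749 0.1972] T tool [-0.0047 -0.0317  0.079 ] sd [0.5456 0.3107 0.5909 0.0292 0.0233 0.0233]
```

Emit:
carry_out(
  targets=[
    [1,0.02,0,0,0],
    [1,0.01,0.04,0,0],
    [1,0,0.04,0,0],
    [1,0,0.04,0,0],
    [1,0,0,0,0],
  ],
)

```text
time: 10.15
tool_pos: [0.6233, 0.0353, 0.0232]
ee_rot: [1.098, 1.571, -0.595]
wrist_force: [-1.2, 0.7, -2.4]
width: 0.0139
```

```bash
python3 - <<'E'
from h import *
from bench import robot
sense(robot,8)
E
```

```text
t 10.55 p [0.6232 0.0353 0.0231] yaw -0.1222 w 0.014
F tool xyz [ 2.1508 -0.269  -0.0916] T tool [ 0.0073 -0.0221  0.0691] sd [0.5102 0.4512 0.492  0.0168 0.0269 0.0275]
```

Emit:
carry_out(
  targets=[
    [1,0.01,0.04,0,0],
    [1,0,0.04,0,0],
    [1,0,0.04,0,0],
    [1,0,0,0,0],
    [1,0,0,0,0],
  ],
)

```text
time: 11.05
tool_pos: [0.6243, 0.0351, 0.0231]
ee_rot: [-1.214, 1.57, -2.907]
wrist_force: [-1.5, 1.4, -0.2]
width: 0.0136
```

```bash
python3 - <<'E'
from h import *
from bench import robot
sense(robot,8)
E
```

```text
t 11.45 p [0.6243 0.0352 0.0231] yaw -0.1222 w 0.0135
F tool xyz [-0.0511 -1.858  -0.0342] T tool [-0.032  -0.0215 -0.3068] sd [0.4188 0.5266 0.4661 0.0391 0.0354 0.057 ]
```

Emit:
carry_out(
  targets=[
    [1,0,0.03,0,0],
    [1,0,0.03,0,0],
    [1,0,0,0,0],
  ],
)

```text
time: 11.75
tool_pos: [0.6244, 0.0351, 0.0231]
ee_rot: [-1.456, 1.569, 3.134]
wrist_force: [-5.3, 0.8, 1.9]
width: 0.0139
```

```bash
python3 - <<'E'
from h import *
from bench import robot
sense(robot,8)
E
```

```text
t 12.15 p [0.6244 0.0352 0.0232] yaw -0.1221 w 0.0134
F tool xyz [-2.2595 -5.4157 -0.054 ] T tool [-0.0273 -0.0573 -0.8945] sd [0.4211 0.4092 0.3593 0.0382 0.0264 0.0335]
```

Emit:
carry_out(
  targets=[
    [1,0,0.02,0,0.1],
    [1,0,0,0,0.1],
    [1,0,0,0,0],
  ],
)

```text
time: 12.45
tool_pos: [0.6244, 0.0351, 0.0231]
ee_rot: [-1.437, 1.569, -3.133]
wrist_force: [-5.9, 0.3, 3.8]
width: 0.0138
```

```bash
python3 - <<'E'
from h import *
from bench import robot
m,p,R=sense(robot,10)
np.savez("pics/w3.npz",**robot.snapshot("wrist"))
s=p[0]*.1217+p[1]*.9926;a=.2312-s;b=s-.0566
for d in(0,1,2):
    F=-m[1]-d;fA=(F*b-m[3])/(a+b);print("drag",d,"fA",fA,"fB",F-fA,"a,b",a,b)
E
```

```text
t 12.95 p [0.6244 0.0351 0.0231] yaw -0.1253 w 0.0138
F tool xyz [-2.7238 -5.8847  0.1549] T tool [-0.1144 -0.092  -1.003 ] sd [0.4411 0.3447 0.4508 0.0432 0.0304 0.0233]
drag 0 fA 2.4839720322467427 fB 3.400718081560261 a,b 0.12034274639868603 0.05425725360131396
drag 1 fA 2.1732202934076024 fB 2.7114698203994014 a,b 0.12034274639868603 0.05425725360131396
drag 2 fA 1.8624685545684616 fB 2.022221559238542 a,b 0.12034274639868603 0.05425725360131396
```

Turning 0.2° shifted the torque as a two-peg contact would, so both pegs are in contact at about 2–3 N each. Next I slide endways.

Emit:
carry_out(
  targets=[
    [1,0,0,0.05,0],
    [1,0,0,0.1,0],
    [1,0,0,0.1,0],
    [1,0,0,0.1,0],
    [1,0,0,0.1,0],
    [1,0,0,0.1,0],
    [1,0,0,0.1,0],
    [1,0,0,0.1,0],
    [1,0,0,0.1,0],
    [1,0,0,0.1,0],
    [1,0,0,0.05,0],
    [1,0,0,0,0],
  ],
)

```text
time: 14.2
tool_pos: [0.6237, 0.0284, 0.0232]
ee_rot: [-2.958, 1.565, 1.63]
wrist_force: [-3.3, 6.6, 1.2]
width: 0.014
```

```bash
cat >> h.py <<'E'
def both(robot,n=10):
    m,p,R=sense(robot,n);s=p[0]*.1217+p[1]*.9926;a=.2312-s;b=s-.0566
    for d in(0,1.5):
        F=-m[1]-d;fA=(F*b-m[3])/(a+b);print("drag",d,"fA",fA,"fB",F-fA,"a,b",a,b)
E
python3 - <<'E'
from h import *
from bench import robot
both(robot)
s=robot.snapshot("top");np.savez("pics/t3.npz",**s)
hs=cv2.cvtColor(s["image"],cv2.COLOR_RGB2HSV);m=cv2.inRange(hs,(105,150,80),(125,255,255));k=np.zeros_like(m);k[140:272,165:352]=1
T=cast(s,np.argwhere((m*k)>0)[:,::-1],.018)[:,:2]@np.array([.1217,.9926]);print("end",T.min(),T.max())
_,b,_=blobs(s,(50,100,40),(85,255,255),(165,140,352,272));print([cast(s,c,.036)[0]@np.array([.1217,.9926,0]) for c,_ in b],[cast(s,c,.025)[0]@np.array([.1217,.9926,0]) for c,_ in b])
E
```

```text
t 14.7 p [0.6237 0.0284 0.0231] yaw -0.1242 w 0.0135
F tool xyz [-1.7006 -4.6383 -6.6646] T tool [-0.124   1.0246 -0.8558] sd [0.6173 0.4626 0.27   0.0316 0.0236 0.0156]
drag 0 fA 1.973352406776989 fB 2.6649741136937957 a,b 0.12705608510351044 0.047543914896489556
drag 1.5 fA 1.5648995296593808 fB 1.573426990811404 a,b 0.12705608510351044 0.047543914896489556
end -0.040034804678148815 0.250343803482133
[np.float64(0.13420368467503502), np.float64(0.0908016491128545), np.float64(0.04650741340694774), np.float64(-0.06077517546484551)] [np.float64(0.13496838205279768), np.float64(0.09112651527624951), np.float64(0.046383406902790005), np.float64(-0.061986371330810586)]
```

Emit:
carry_out(
  targets=[
    [1,-0.01,0,0,0],
    [1,-0.01,0,0.05,0],
    [1,0,0,0.05,0],
    [1,0,0,0.05,0],
    [1,0,0,0.05,0],
    [1,0,0,0.05,0],
    [1,0,0,0.05,0],
    [1,0,0,0.05,0],
    [1,0,0,0.05,0],
  ],
)

```text
time: 15.65
tool_pos: [0.6232, 0.0243, 0.0232]
ee_rot: [-2.935, 1.566, 1.653]
wrist_force: [-3.1, 7.2, 1.4]
width: 0.0135
```

```bash
python3 - <<'E'
from h import *
from bench import robot
both(robot)
E
```

```text
t 16.15 p [0.6232 0.0241 0.0231] yaw -0.1244 w 0.0141
F tool xyz [-1.0438 -4.5421 -6.1337] T tool [-0.1185  0.9075 -0.7976] sd [0.4196 0.429  0.4976 0.0244 0.034  0.0274]
drag 0 fA 1.8019982252362765 fB 2.740114481642227 a,b 0.1314150796712063 0.043184920328793674
drag 1.5 fA 1.4309937550576368 fB 1.6111189518208668 a,b 0.1314150796712063 0.043184920328793674
```

Emit:
carry_out(
  targets=[
    [1,0,0.01,0.05,0.1],
    [1,0,0.01,0.05,0.05],
    [1,0,0,0.05,0],
    [1,0,0,0.05,0],
    [1,0,0,0.05,0],
    [1,0,0,0.05,0],
    [1,0,0,0.03,0],
  ],
)

```text
time: 16.85
tool_pos: [0.6229, 0.0212, 0.0232]
ee_rot: [-2.879, 1.565, 1.707]
wrist_force: [-3.5, 7.1, 1.7]
width: 0.0139
```

```bash
python3 - <<'E'
from h import *
from bench import robot
both(robot)
E
```

```text
t 17.35 p [0.6229 0.0211 0.0232] yaw -0.1267 w 0.0138
F tool xyz [-1.1795 -4.9215 -6.6479] T tool [-0.1739  0.9925 -0.8642] sd [0.4222 0.3074 0.5041 0.0398 0.0346 0.025 ]
drag 0 fA 2.1284762749252306 fB 2.7930162131004947 a,b 0.13443061630163602 0.04016938369836397
drag 1.5 fA 1.7833784768293204 fB 1.638114011196405 a,b 0.13443061630163602 0.04016938369836397
```

Emit:
carry_out(
  targets=[
    [1,0,0,0.04,0],
    [1,0,0,0.04,0],
    [1,0,0,0.04,0],
    [1,0,0,0,0],
  ],
)

```text
time: 17.75
tool_pos: [0.6227, 0.0199, 0.0232]
ee_rot: [-2.873, 1.566, 1.712]
wrist_force: [-4.2, 7.7, 0.5]
width: 0.0138
```

```bash
python3 - <<'E'
from h import *
from bench import robot
both(robot)
E
```

```text
t 18.25 p [0.6227 0.0199 0.0232] yaw -0.1267 w 0.0137
F tool xyz [-1.1103 -4.7359 -6.6043] T tool [-0.1739  1.0007 -0.8657] sd [0.5225 0.5184 0.6849 0.038  0.0255 0.0138]
drag 0 fA 2.0531989798779264 fB 2.6827321986823245 a,b 0.13563296405414443 0.03896703594585557
drag 1.5 fA 1.718430629827621 fB 1.5175005487326299 a,b 0.13563296405414443 0.03896703594585557
```

Emit:
carry_out(
  targets=[
    [1,0,0,0.04,0],
    [1,0,0,0.04,0],
    [1,0,0,0.04,0],
    [1,0,0,0,0],
  ],
)

```text
time: 18.65
tool_pos: [0.6226, 0.0188, 0.0231]
ee_rot: [-2.887, 1.565, 1.699]
wrist_force: [-4.2, 7.9, 0.7]
width: 0.0137
```

```bash
python3 - <<'E'
from h import *
from bench import robot
both(robot)
E
```

```text
t 19.15 p [0.6226 0.0188 0.0231] yaw -0.1266 w 0.0138
F tool xyz [-1.2671 -4.8641 -6.6187] T tool [-0.1803  1.0457 -0.8536] sd [0.3488 0.5367 0.5953 0.0377 0.022  0.0303]
drag 0 fA 2.08794861945051 fB 2.7761677743733624 a,b 0.1367232854495857 0.03787671455041429
drag 1.5 fA 1.76254729169781 fB 1.6015691021260623 a,b 0.1367232854495857 0.03787671455041429
```

Emit:
carry_out(
  targets=[
    [1,0,0,0.04,0],
    [1,0,0,0.04,0],
    [1,0,0,0.04,0],
    [1,0,0,0,0],
  ],
)

```text
time: 19.55
tool_pos: [0.6225, 0.0188, 0.0231]
ee_rot: [-2.961, 1.563, 1.625]
wrist_force: [-3.4, 9.4, 1.8]
width: 0.0137
```

```bash
python3 - <<'E'
from h import *
from bench import robot
both(robot)
s=robot.snapshot("scene");np.savez("pics/s4.npz",**s);cv2.imwrite("pics/s4.png",cv2.resize(s["image"][200:310,180:380,::-1],None,fx=4,fy=4))
E
```

```text
t 20.05 p [0.6226 0.0187 0.0232] yaw -0.1263 w 0.0136
F tool xyz [-1.0668 -4.6034 -9.111 ] T tool [-0.1726  1.4122 -0.8358] sd [0.5689 0.549  0.4989 0.0199 0.0279 0.0253]
drag 0 fA 1.9840041269025008 fB 2.6194034147247454 a,b 0.13684126387101875 0.03775873612898124
drag 1.5 fA 1.6596163594713906 fB 1.4437911821558553 a,b 0.13684126387101875 0.03775873612898124
```

View pics/s4.png

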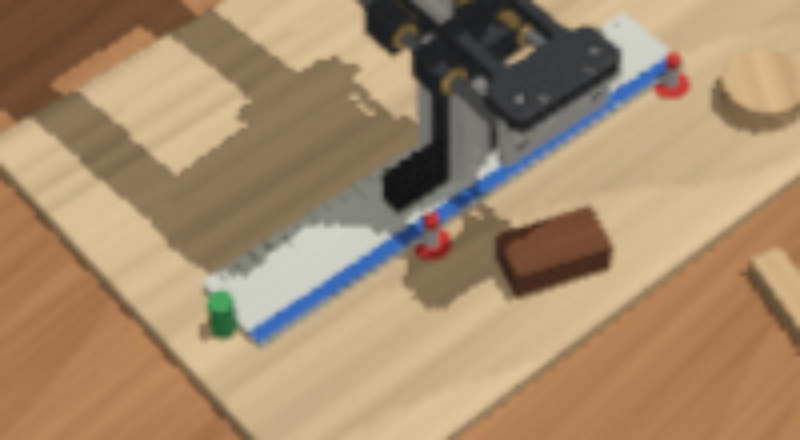

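The crop shows the blue edge against both pegs ((432,240) and (672,75) px) and the flat end against the green dowel at (220,315). The TCP stopped while the along-force rose by 2.5 N. I'll add a small nudge for margin, then unload, open partway and lift.

Emit:
carry_out(
  targets=[
    [1,0,0.01,0.02,0.1],
    [1,0,0,0.02,0.05],
    [1,0,0,0,0],
    [1,0,0,0,0],
    [1,0,0,0,0],
  ],
)

```text
time: 20.6
tool_pos: [0.6226, 0.0187, 0.0232]
ee_rot: [-2.963, 1.563, 1.621]
wrist_force: [-2.9, 10.1, 1.1]
width: 0.0134
```

```bash
python3 - <<'E'
from h import *
from bench import robot
both(robot)
E
```

```text
t 21.1 p [0.6226 0.0187 0.0232] yaw -0.1287 w 0.0138
F tool xyz [-1.1217 -4.9941 -9.9974] T tool [-0.2281  1.5558 -0.8653] sd [0.6184 0.3851 0.3399 0.0342 0.0336 0.0334]
drag 0 fA 2.3862179335970315 fB 2.607840253370053 a,b 0.13684663256129487 0.03775336743870514
drag 1.5 fA 2.061876288934616 fB 1.4321818980324683 a,b 0.13684663256129487 0.03775336743870514
```

Emit:
carry_out(
  targets=[
    [1,0,-0.01,-0.05,-0.1],
    [1,0,-0.01,-0.05,-0.1],
    [1,0,-0.01,-0.05,-0.1],
    [1,0,-0.01,-0.05,0],
    [1,0,-0.01,-0.05,0],
    [1,0,0,-0.03,0],
    [1,0,0,0,0],
    [1,0,0,0,0],
  ],
)

```text
time: 21.9
tool_pos: [0.6226, 0.0188, 0.0231]
ee_rot: [-2.94, 1.568, 1.648]
wrist_force: [-2.6, 4.6, 0.1]
width: 0.0135
```

```bash
python3 - <<'E'
from h import *
from bench import robot
both(robot)
E
```

```text
t 22.4 p [0.6226 0.0188 0.0231] yaw -0.1246 w 0.0133
F tool xyz [-0.9028 -4.1768 -4.5555] T tool [-0.1287  0.6344 -0.7002] sd [0.6188 0.4275 0.4975 0.0284 0.0224 0.0357]
drag 0 fA 1.6413313491364445 fB 2.5355108959387174 a,b 0.13680592879673575 0.03779407120326425
drag 1.5 fA 1.3166400157750677 fB 1.360202229300094 a,b 0.13680592879673575 0.03779407120326425
```

Emit:
carry_out(
  targets=[
    [1,0,-0.02,-0.05,-0.1],
    [1,0,-0.02,-0.05,0],
    [1,0,0,0,0],
    [0.8,0,0,0,0],
    [0.75,0,0,0,0],
    [0.7,0,0,0,0],
    [0.7,0,0,0,0],
    [0.7,0,0,0,0],
  ],
)

```text
time: 23.2
tool_pos: [0.6227, 0.0174, 0.0234]
ee_rot: [1.123, 1.57, -0.572]
wrist_force: [-0.4, 0.1, 0.1]
width: 0.0279
```

Emit:
carry_out(
  targets=[
    [0.7,-0.3,0,0,0],
    [0.7,-0.6,0,0,0],
    [0.7,-1,0,0,0],
    [0.7,-1.5,0,0,0],
    [0.7,-2,0,0,0],
    [0.7,-2,0,0,0],
    [0.7,-2,0,0,0],
    [0.7,-2,0,0,0],
    [0.7,-1.5,0,0,0],
    [0.7,-1,0,0,0],
    [0.7,0,0,0,0],
    [0.7,0,0,0,0],
  ],
)

```text
time: 24.4
tool_pos: [0.6222, 0.0178, 0.1619]
ee_rot: [-1.345, 1.57, -3.04]
wrist_force: [0.4, -0.3, -0.6]
width: 0.028
```

```bash
python3 - <<'E'
from h import *
from bench import robot
sense(robot,2)
s=robot.snapshot("wrist");np.savez("pics/w5.npz",**s);cv2.imwrite("pics/w5.png",s["image"][...,::-1])
s=robot.snapshot("scene");np.savez("pics/s5.npz",**s);cv2.imwrite("pics/s5.png",cv2.resize(s["image"][190:310,200:370,::-1],None,fx=4.5,fy=4.5))
E
```

```text
t 24.5 p [0.6217 0.0178 0.1608] yaw -0.1239 w 0.0283
F tool xyz [-0.1619 -0.587   0.5411] T tool [ 0.009  -0.0326  0.0418] sd [0.2094 0.0229 0.8134 0.0114 0.0215 0.0223]
```

View pics/w5.png

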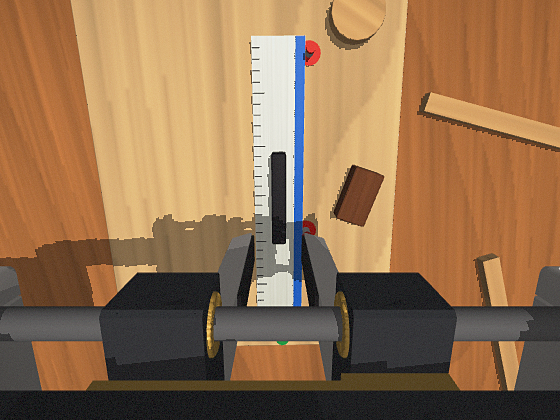

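View pics/s5.png

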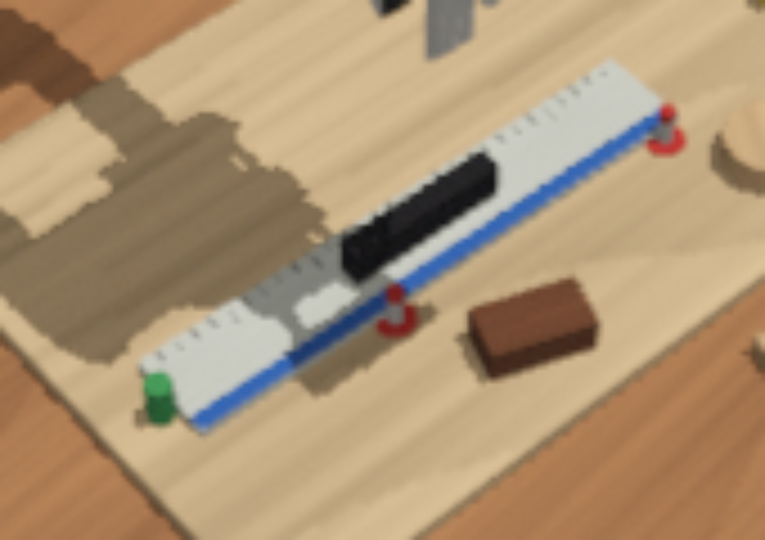

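Released: the wrist view shows both peg rings half under the blue edge at (312,53) and (308,228) px. The scene crop shows the end face against the green dowel at (158,400), and the gripper is clear. Handing in.

```bash
python3 - <<'E'
from bench import robot
robot.close_job();print(robot.get_obs()["time"])
E
```

```text
the job is handed in; nothing more can be done
the job is handed in; nothing more can be done
```

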